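# Clear the setter's tools into their trays

## Task

Clear the setter's bench: lay the two gravers in the cork-floored tray, the two doming punches in the green tray and the ring clamp in the blue tray. Lay each tool down without dropping it, so that it ends up lying flat on the floor of its tray, not propped on the tray's wall or on another tool. Leave the mug and the ball vise where they stand.

Things in the scene. Friction and masses are not known exactly. Their poses are not given: they have to be found in the camera images.
- graver_pale_mid (a point): Push graver lying flat, pale wooden mushroom handle. Along its x, from this point (mm): handle -27 to +21, cap at -18 is 28 wide, 20 high; waist 0 to +12, 17 wide, 15 high; brass ferrule to +28; square steel blade 5 thick, 4 to 9 above the ground, tip at +70. This point: in the waist, 7.5 mm above the ground; x to the blade's tip, z up. 35 g. Any yaw. Grip across the waist.
- graver_red_mid (a point): Push graver lying flat, red-painted wooden mushroom handle. Along its x, from this point (mm): handle -27 to +21, cap at -18 is 28 wide, 20 high; waist 0 to +12, 17 wide, 15 high; brass ferrule to +28; square steel blade 5 thick, 4 to 9 above the ground, tip at +70. This point: in the waist, 7.5 mm above the ground; x to the blade's tip, z up. 35 g. Any yaw. Grip across the waist.
- punch_large_mid (a point): Doming punch lying on its side: polished steel ball, diameter 30 mm, on a dark octagonal shank 12 mm across. Along its x, from this point (mm): ball's centre -26, shank's end +39. This point: on the shank's middle line, 11.4 mm above the ground; x level, from ball to shank's end (shank slopes down 0.14 rad), z up. About 140 g. Any yaw. Grip across the shank here.
- punch_small_mid (a point): Doming punch lying on its side: polished steel ball, diameter 20 mm, on a dark octagonal shank 11 mm across. Along its x, from this point (mm): ball's centre -23, shank's end +37. This point: on the shank's middle line, 8.3 mm above the ground; x level, from ball to shank's end (shank slopes down 0.08 rad), z up. About 65 g. Any yaw. Grip across the shank here.
- ring_clamp_mid (a point): Ring clamp (wooden hand vise) lying flat: two brown tapered wooden arms, steel band round the middle, dark wedge sticking out at one end. Along its x, from this point (mm): wedge's tip -66, arms' ends -52 and +64. 30 wide at the band, 17 at the ends, 22 high. This point: centre of the band, 11 mm above the ground; x to the end without wedge, z up. 70 g. Any yaw. Grip across the band.
- tray_cork: The gravers' tray: dark wooden walls and a tan cork floor; open top, 126 mm along its x, 160 along its y, 22 high, floor and walls 3 thick (inside 120 x 154, 19 deep). Fixed to the bench; three trays of one size. Origin: centre of its underside, on the bench; x and y along its sides, z up.
- tray_green: The punches' tray: green plastic; open top, 126 mm along its x, 160 along its y, 22 high, floor and walls 3 thick (inside 120 x 154, 19 deep). Fixed to the bench; three trays of one size. Origin: centre of its underside, on the bench; x and y along its sides, z up.
- tray_blue: The ring clamp's tray: blue plastic; open top, 126 mm along its x, 160 along its y, 22 high, floor and walls 3 thick (inside 120 x 154, 19 deep). Fixed to the bench; three trays of one size. Origin: centre of its underside, on the bench; x and y along its sides, z up.
- mug_mid (a point): A white coffee mug 76 mm wide and 90 mm high, standing loose on the bench to the right of the trays; bystander. This point is at its centre, 45 mm above the bench; z up.
- ball_vise_mid (a point): A setter's ball vise: a dark steel ball 86 mm wide with two bright jaws on top, on a black rubber foot, 86 mm high, 1.8 kg, standing to the left of the trays; bystander. This point is at its centre, 43 mm above the bench; z up.

How it is judged:
By the outcome, as a careful person would: the job done as asked, in the order asked, and still so for the second after the job is handed in, with the robot touching nothing.
It also fails if it takes over 128 s, if anything falls off the work surface, if the arm or the gripper's body presses on something with over 40 N, if the wrist force passes 120 N, or if a joint passes its speed limit or range.

## Robot

A 7-joint arm with a two-finger parallel gripper is mounted at the origin on the work surface. World frame = base frame: x ahead of the robot, y to its left, z up, the work surface at z = 0. Lengths are in mm, angles in rad, forces in N, time in s.
With the tool pointing down it reaches from about 425 to 1025 mm from the base axis. Payload 9.4 kg.
Tool frame: the origin (TCP) lies between the finger pads; the fingertips stand 17 mm ahead of it and the grasp point (between the pads) lies 2 mm behind it; z points along the fingers, y is the line along which they close (so a half turn about z gives the same grasp; the last joint's range is limited). The gripper opens to 85 mm and grips with 20 to 120 N. Pads are 22 mm wide; open, the fingers measure 114 mm over their backs; the gripper's body (76 mm by 85 mm) begins 54 mm behind the grasp point. The pads swing forward as they close: fully open they stand 13 mm farther back than shut.
Start: joints at [-1.419, 0.599, -0.003, 1.599, 0.002, 0.943, -0.08], TCP at [164.44, 706.105, 248.275] pointing down, gripper open.
Joint ranges: [-2.57, 2.57], [-0.35, 1.97], [-1.29, 1.29], [0.11, 2.56], [-1.05, 4.19], [0.11, 1.86], [-2.63, 2.63]. Speed limits (rad/s): [2.22, 2.22, 3.01, 3.01, 3.14, 3.14, 3.14].

## Interface

Orientations are given as a 3x3 rotation matrix whose columns are the frame's x, y, z axes.
In Python, from cell import arm gives the robot as it stands.
- The arm moves only by the shell command python3 -m inch 'ROWS' [FORCE]. ROWS is JSON, a list of rows, each an object of numbers: "gripper": the opening, from 0 (shut) to 1 (fully open); "x", "y", "z": the shift along the tool's x, y, z in cm; "turn": the turn about the tool's z in degrees. A call has 1 to 8 rows; each row shifts and turns the commanded pose from where the row before left it, along the tool's axes as they then stand; what a row does not reach is not made up. A row lasts 1/8 s, in which the tool goes at most 62.5 mm and 10.7 degrees, less where a joint would pass 70% of its speed; a pose out of reach is approached as far as the arm can. A call with a gripper value outside its range is refused whole. The fingers move at their own pace and stop on an object; FORCE is the grip in N (left out, the last holds). Time passes only in rows, so rows that do not move let the fingers close. It gives the time, the measured TCP pose, the force, the opening and the grip force at its end, in the units of the state.
- arm.get_obs(): the state, without advancing time (a new reading comes with each control period).
- arm.get_image(name): name is "scene" or "top" or "wrist"; returns the picture (420x560x3 uint8, red, green, blue); there is no depth.
- arm.camera_info(name): a dict with "intrinsics" (3x3 intrinsics, pixels), "R" (3x3) and "t" (3): a world point X has camera coordinates R X + t. Camera axes: x right, y down, z forward; pixel columns grow to the right and rows downward; lengths in mm; the calibration is good to about 2 mm. A picture is of the moment at which its call begins: read the wrist's pose just before it. camera_info takes no time and is no camera call; for the wrist camera it gives the pose at the moment of the call.
- arm.job_done(): hands the job in; it is judged then, once.
The state is a dict: "clock": time; "joints": joint angles; "joint_vel": joint speeds; "effort": joint torques, N m; "tcp_pos": TCP position; "eef_rot": TCP orientation; "ft_force": force on the tool from outside, world axes, zero at the start; "torque": the same for the moment, N m; "finger_gap": finger opening in mm; "grasp_force": force on a finger pad.
Only numpy, scipy, OpenCV 4.12 (cv2) and the standard library are available. Lean on these libraries where they do the work, as an engineer would, in place of code of your own. Each camera call takes 0.05 s, during which the arm holds its last target. There are 200 camera calls.

## Working session

There is one attempt and no reset: what is moved stays moved. The work goes in short steps, Python scripts to look and compute and a shell command to move; the robot and the scene stay as the last step left them, time stands still between calls to the robot, and variables do not carry over. Pictures are saved under pics/ and viewed, at most 15 in all, crops included, and the job is handed in when it is done.

```bash
mkdir -p pics; ls
python3 - <<'E'
from cell import arm
import cv2,numpy as np
o=arm.get_obs();print(o['clock'],o['tcp_pos'],np.round(o['eef_rot'],3).tolist(),o['finger_gap'])
for n in("top","scene"):
    im=arm.get_image(n);cv2.imwrite(f'pics/{n}0.png',cv2.resize(im[:,:,::-1],(800,600),interpolation=cv2.INTER_CUBIC))
    c=arm.camera_info(n);print(n,np.round(c['intrinsics'],1).tolist(),np.round(c['R'],3).tolist(),np.round(c['t']))
E
```

```text
pics
0.0 [164.3241507  705.68238907 247.44124461] [[-0.974, 0.227, -0.0], [0.227, 0.974, -0.002], [-0.0, -0.002, -1.0]] 85.4652797616983
top [[451.1, 0.0, 280.7], [0.0, 451.1, 215.6], [0.0, 0.0, 1.0]] [[-0.023, -1.0, 0.016], [-0.993, 0.021, -0.12], [0.12, -0.019, -0.993]] [  -2.  509. 1351.]
scene [[404.7, 0.0, 283.1], [0.0, 404.7, 209.5], [0.0, 0.0, 1.0]] [[0.758, 0.652, 0.019], [0.358, -0.392, -0.847], [-0.545, 0.649, -0.531]] [-375. -135. 1310.]
```

View pics/top0.png

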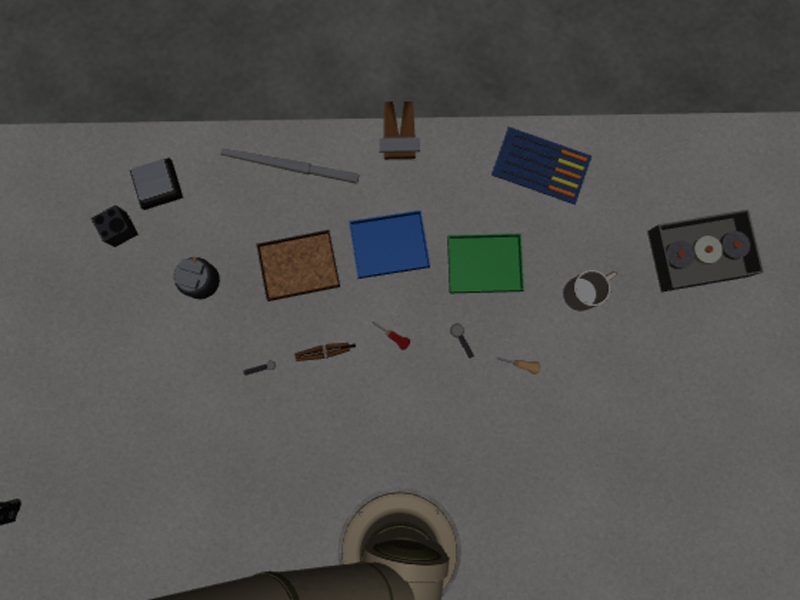

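View pics/scene0.png

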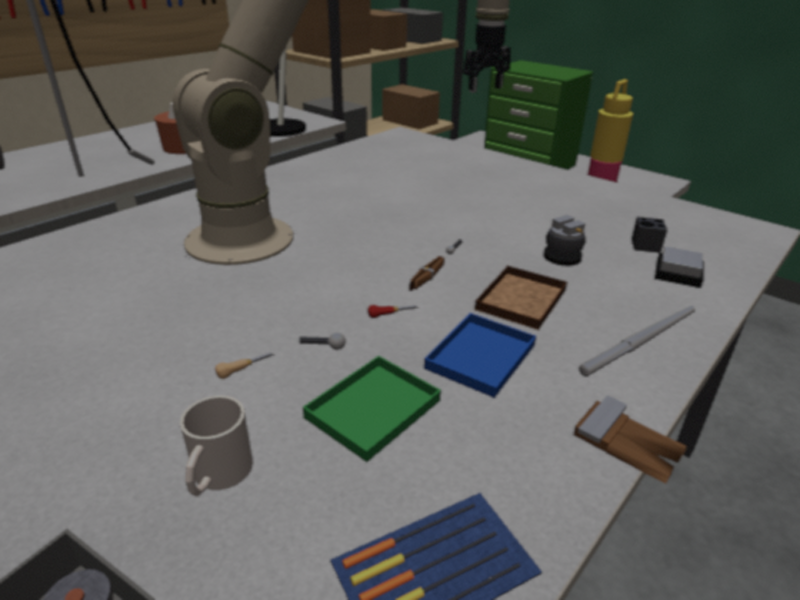

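The top picture shows (800-scale px) the cork tray at (298,265), blue at (389,244) and green at (485,263). The small punch is at (260,368), clamp (325,351), red graver (395,336), large punch (462,340), pale graver (520,365), mug (590,290) and vise (196,278). I'll enlarge the tools.

```bash
python3 - <<'E'
import cv2
from cell import arm
im=arm.get_image('top')[:,:,::-1]
a=cv2.resize(im[218:268,165:275],(800,364),interpolation=cv2.INTER_CUBIC)
b=cv2.resize(im[218:268,275:385],(800,364),interpolation=cv2.INTER_CUBIC)
import numpy as np
o=cv2.convertScaleAbs(np.vstack([a,b])[:, :],alpha=1.8)
cv2.imwrite('pics/c1.png',cv2.resize(o,(800,600)) )
E
cat > h.py <<'E'
import numpy as np,cv2
from cell import arm
def ray(n,u,v,z,c=None):
    c=c or arm.camera_info(n);K,R,t=(np.array(c[k],float) for k in('intrinsics','R','t'))
    d=R.T@np.linalg.solve(K,[u,v,1.]);o=-R.T@t;return o+d*(z-o[2])/d[2]
E
```

```text
(no output)
```

View pics/c1.png

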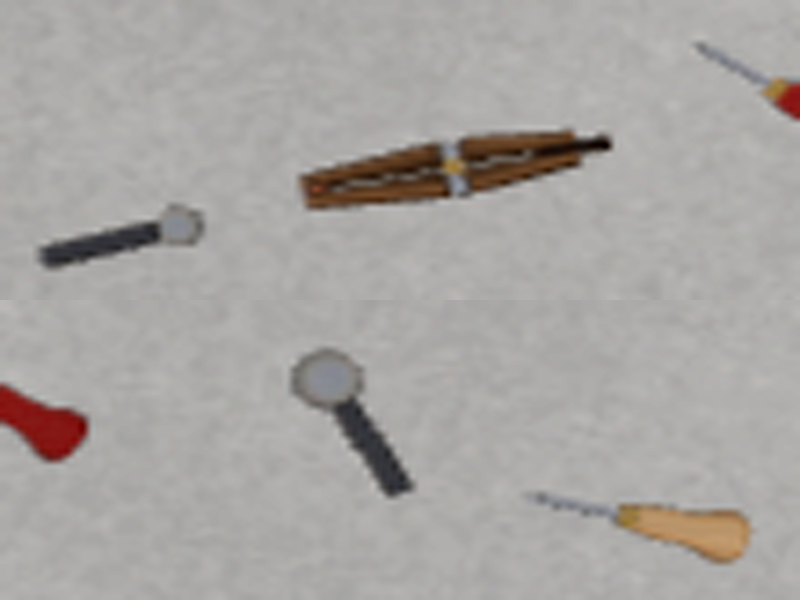

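The crop shows, in crop px: small punch ball (181,225) and end (42,257); clamp wedge tip (611,143), band (455,168), other end (304,190); red tip (698,43) and butt (lower half) (80,440); large ball (327,378) and end (400,490); pale tip (528,495) and butt (748,535).

Run:
```python
from h import *
c=arm.camera_info('top')
U=lambda x,y,z:ray('top',165+x*110/800,218+y/6,z,c)
L=lambda x,y,z:ray('top',275+x*110/800,218+(y-300)/6,z,c)
def rep(n,a,sa,b,sb):
    d=(b-a)[:2];p=a[:2]+d*(0-sa)/(sb-sa);print(n,p.round(),'yaw',round(np.degrees(np.arctan2(d[1],d[0])),1),'len',round(np.hypot(*d)),sb-sa)
rep('pale',L(748,535,10),-27,L(528,495,6.5),70)
rep('red',L(80,440,10),-27,U(698,43,6.5),70)
rep('large',L(327,378,15),-26,L(400,490,8),39)
rep('small',U(181,225,10),-23,U(42,257,7),37)
rep('clamp',U(611,143,11),-66,U(304,190,11),64); print(U(455,168,20))
T={'cork':[(258,243),(328,231),(339,289),(268,299)],'blue':[(350,221),(421,212),(429,267),(359,277)],'green':[(447,236),(522,234),(522,292),(449,293)]}
for k,v in T.items():
    P=np.array([ray('top',a*.7,b*.7,22,c)[:2] for a,b in v]);w=(P[0]-P[1]+P[3]-P[2])/2;h=(P[0]-P[3]+P[1]-P[2])/2
    print(k,P.mean(0).round(),'yaw y',np.degrees(np.arctan2(-w[0],w[1])).round(1),'yaw x',np.degrees(np.arctan2(h[1],h[0])).round(1),np.hypot(*w).round(),np.hypot(*h).round())
for n,p in(('mug',(588,290)),('vise',(196,278))):print(n,ray('top',p[0]*.7,p[1]*.7,45,c).round())
o=arm.get_obs();R=o['eef_rot'];d=np.array([550,-215,200])-o['tcp_pos'];print(R.T@d,o['clock'])
w=arm.camera_info('wrist');print(np.round(R.T@np.array(w['R']).T,2).tolist(),R.T@(-np.array(w['R']).T@w['t']-o['tcp_pos']),np.round(w['intrinsics']).tolist())
```

```text
pale [ 382. -285.] yaw 76.1 len 95 97
red [445.  -7.] yaw 55.7 len 93 97
large [ 437. -146.] yaw -152.7 len 65 65
small [388. 290.] yaw 104.2 len 61 60
clamp [421. 151.] yaw 99.3 len 132 130
[419.83730574 150.63465258  20.        ]
cork [608. 207.] yaw y 7.9 yaw x 10.0 154.0 128.0
blue [651.   7.] yaw y 6.7 yaw x 7.3 155.0 125.0
green [ 603. -199.] yaw y 0.0 yaw x -1.3 162.0 127.0
mug [ 537. -414.   45.]
vise [580. 420.  45.]
[-584.37109086 -809.28903616   48.66520998] 0.15
[[0.0, -0.96, -0.27], [1.0, 0.0, -0.0], [0.0, -0.27, 0.96]] [  68.9562605    -0.67117303 -125.98110359] [[313.0, 0.0, 284.0], [0.0, 313.0, 209.0], [0.0, 0.0, 1.0]]
```

```bash
cat >> h.py <<'E'
def plan(*W,yaw=None):
    "waypoints xyz -> cm shifts in present tool axes; then turn (deg) for tool x at yaw"
    o=arm.get_obs();R=np.array(o['eef_rot']);p=np.array(o['tcp_pos'])
    print('t',round(o['clock'],2),'at',p.round(1),'gap',round(o['finger_gap'],1),'grip',np.round(o['grasp_force'],1),'F',np.round(o['ft_force'],1))
    y0=np.degrees(np.arctan2(R[1,0],R[0,0]));print('yaw',y0.round(1),'tilt',R[2,:2].round(4),'q7',round(o['joints'][6],2))
    for w in W:
        d=R.T@(np.array(w,float)-p)/10;print(w,'d cm',d.round(2));p=np.array(w,float)
    if yaw is not None:print('turn',round(-((yaw-y0+180)%360-180),1))
E
python3 -c "
from h import *
plan((550,250,200),(445,-7,160),yaw=56)"
```

```text
t 0.15 at [164.4 705.8 247.6] gap 85.4 grip 0.0 F [-0.2  0.4  0.1]
yaw 166.9 tilt [-0.0001 -0.0012] q7 -0.08
(550, 250, 200) d cm [-47.89 -35.64   4.81]
(445, -7, 160) d cm [  4.4  -27.41   4.03]
turn 110.9
```

```bash
python3 -m inch '[{"gripper":0.7,"x":-4,"y":-3,"z":0.4},{"x":-4,"y":-3,"z":0.4},{"x":-4,"y":-3,"z":0.4},{"x":-4,"y":-3,"z":0.4},{"x":-4,"y":-3,"z":0.4},{"x":-4,"y":-3,"z":0.4},{"x":-4,"y":-3,"z":0.4},{"x":-4,"y":-3,"z":0.4}]' 
python3 -m inch '[{"x":-4,"y":-3,"z":0.4},{"x":-4,"y":-3,"z":0.4},{"x":-4,"y":-3,"z":0.4},{"x":-4,"y":-3,"z":0.4},{"x":0.9,"y":-5.5,"z":0.8},{"x":0.9,"y":-5.5,"z":0.8},{"x":0.9,"y":-5.5,"z":0.8},{"x":0.9,"y":-5.5,"z":0.8}]'
python3 -m inch '[{"x":0.9,"y":-5.5,"z":0.8},{"turn":10},{"turn":10},{"turn":10},{"turn":10},{"turn":10},{"turn":10},{"turn":10}]'
python3 -m inch '[{"turn":10},{"turn":10},{"turn":10},{"turn":10},{"turn":1}]'
python3 - <<'E'
from h import *
plan((445,-7,160),yaw=56)
c=arm.camera_info('wrist');im=arm.get_image('wrist')
cv2.imwrite('pics/w1.png',cv2.convertScaleAbs(cv2.resize(im[:,:,::-1],(800,600)),alpha=1.5))
np.save('w1.npy',[c],allow_pickle=True)
E
```

```text
t 0.15 at [164.4 705.8 247.6] gap 85.4 grip 0.0 F [-0.2  0.4  0.1]
yaw 166.9 tilt [-0.0001 -0.0012] q7 -0.08
(445, -7, 160) d cm [-43.49 -63.05   8.84]
turn 110.9invalid input
invalid input
invalid input
invalid input
```

View pics/w1.png

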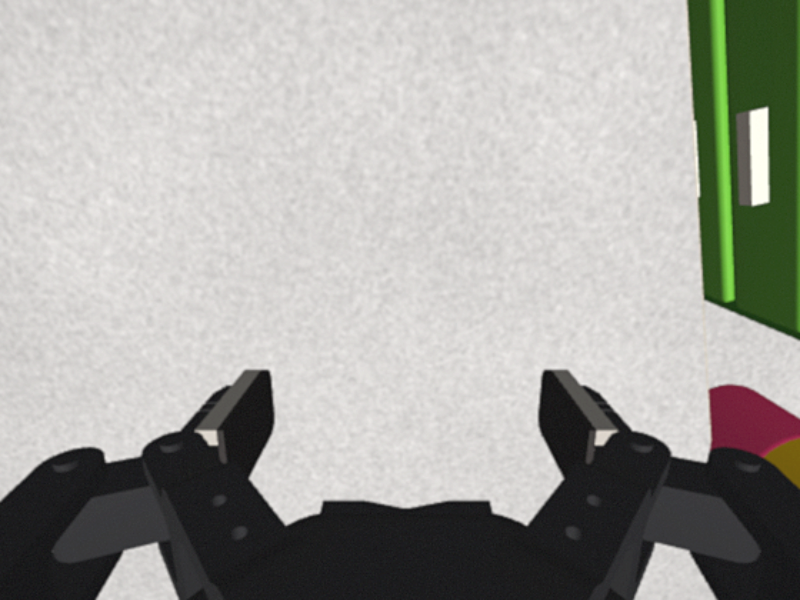

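The wrist view shows only bench, plus the open fingertips near (265,375) and (548,375). The calls were refused, so rows probably need every key.

```bash
python3 -m inch '[{"gripper":0.7,"x":-4,"y":-3,"z":0.4,"turn":0}]'
```

```text
clock: 0.32
tcp_pos: [193.1, 669.9, 243.7]
eef_rot: [[-0.975, 0.221, -0.002], [0.221, 0.975, 0.002], [0.002, 0.001, -1.0]]
ft_force: [1.3, -0.3, -0.8]
finger_gap: 69.8
grasp_force: 0.0
```

```bash
python3 -m inch '[{"gripper":0.7,"x":-4,"y":-3,"z":0.4,"turn":0},{"gripper":0.7,"x":-4,"y":-3,"z":0.4,"turn":0},{"gripper":0.7,"x":-4,"y":-3,"z":0.4,"turn":0},{"gripper":0.7,"x":-4,"y":-3,"z":0.4,"turn":0},{"gripper":0.7,"x":-4,"y":-3,"z":0.4,"turn":0},{"gripper":0.7,"x":-4,"y":-3,"z":0.4,"turn":0},{"gripper":0.7,"x":-4,"y":-3,"z":0.4,"turn":0},{"gripper":0.7,"x":-4,"y":-3,"z":0.4,"turn":0}]' | head -2
python3 -m inch '[{"gripper":0.7,"x":-4,"y":-3,"z":0.4,"turn":0},{"gripper":0.7,"x":-4,"y":-3,"z":0.4,"turn":0},{"gripper":0.7,"x":-4,"y":-3,"z":0.4,"turn":0},{"gripper":0.7,"x":0.9,"y":-5.5,"z":0.8,"turn":0},{"gripper":0.7,"x":0.9,"y":-5.5,"z":0.8,"turn":0},{"gripper":0.7,"x":0.9,"y":-5.5,"z":0.8,"turn":0},{"gripper":0.7,"x":0.9,"y":-5.5,"z":0.8,"turn":0},{"gripper":0.7,"x":0.9,"y":-5.5,"z":0.8,"turn":0}]' | head -2
python3 -m inch '[{"gripper":0.7,"x":0,"y":0,"z":0,"turn":10},{"gripper":0.7,"x":0,"y":0,"z":0,"turn":10},{"gripper":0.7,"x":0,"y":0,"z":0,"turn":10},{"gripper":0.7,"x":0,"y":0,"z":0,"turn":10},{"gripper":0.7,"x":0,"y":0,"z":0,"turn":10},{"gripper":0.7,"x":0,"y":0,"z":0,"turn":10},{"gripper":0.7,"x":0,"y":0,"z":0,"turn":10},{"gripper":0.7,"x":0,"y":0,"z":0,"turn":10}]' | head -2
python3 -m inch '[{"gripper":0.7,"x":0,"y":0,"z":0,"turn":10},{"gripper":0.7,"x":0,"y":0,"z":0,"turn":10},{"gripper":0.7,"x":0,"y":0,"z":0,"turn":10},{"gripper":0.7,"x":0,"y":0,"z":0,"turn":1},{"gripper":0.7,"x":0,"y":0,"z":0,"turn":0}]' | head -2
cat >> h.py <<'E'
def wshot(f):
    c=arm.camera_info('wrist');im=arm.get_image('wrist')
    cv2.imwrite('pics/%s.png'%f,cv2.convertScaleAbs(cv2.resize(im[:,:,::-1],(800,600)),alpha=1.3))
    np.save(f+'.npy',[c],allow_pickle=True)
def W(f,u,v,z):return ray('',u*.7,v*.7,z,np.load(f+'.npy',allow_pickle=True)[0])
E
python3 -c "
from h import *
plan((445,-7,160),yaw=56);wshot('w2')"
```

```text
clock: 1.32
tcp_pos: [454.8, 360.2, 212.2]
clock: 2.33
tcp_pos: [443.5, -12.4, 160.2]
clock: 3.32
tcp_pos: [444.3, -10.9, 160.4]
clock: 3.95
tcp_pos: [444.1, -10.9, 160.3]
t 3.95 at [444.1 -10.9 160.3] gap 60.2 grip 0.0 F [ 0.6 -0.7  0.3]
yaw 56.1 tilt [-0.0001  0.0001] q7 -0.1
(445, -7, 160) d cm [ 0.37 -0.15  0.03]
turn 0.1
```

View pics/w2.png

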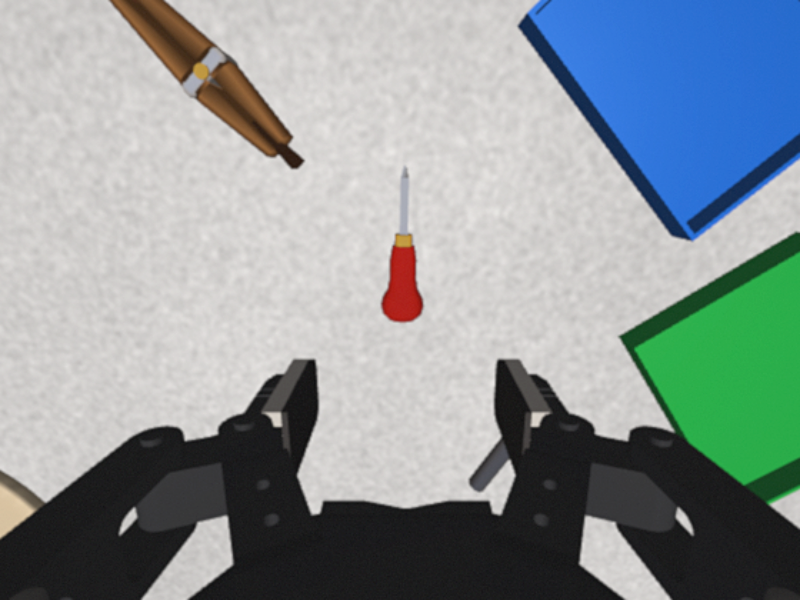

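The red graver lies straight ahead: tip (405,167), ferrule front (404,236), butt (402,321). Its axis is nearly parallel to the tool's x.

```bash
python3 -c "
from h import *
a=W('w2',402,321,9)[:2];b=W('w2',405,167,6.5)[:2];f=W('w2',404,236,10)[:2];d=b-a
u=d/np.hypot(*d)
print(np.hypot(*d),np.degrees(np.arctan2(d[1],d[0])), b-70*u, f-28*u, a+27*u)
p=(b-70*u+f-28*u)/2+4*u
print(W('w2',200,72,20))
plan((*p,45),(*p,20),yaw=np.degrees(np.arctan2(d[1],d[0])))"
```

```text
96.61330576891929 54.912173380515945 [443.5041612  -9.0341005] [444.28947169  -8.28657584] [443.72644519  -8.71767949]
[419.08751355 150.9216719   20.        ]
t 4.0 at [444.1 -11.  160.3] gap 59.5 grip 0.0 F [-0.8  0.2 -0. ]
yaw 56.1 tilt [0.0001 0.0001] q7 -0.1
(np.float64(446.19614208715876), np.float64(-5.387250700724428), 45) d cm [ 0.58 -0.14 11.53]
(np.float64(446.19614208715876), np.float64(-5.387250700724428), 20) d cm [-0.  -0.   2.5]
turn 1.2
```

```bash
python3 -m inch '[{"gripper":0.7,"x":0.8,"y":-0.15,"z":3,"turn":1.2},{"gripper":0.7,"x":0,"y":0,"z":4,"turn":0},{"gripper":0.7,"x":0,"y":0,"z":4,"turn":0},{"gripper":0.7,"x":0,"y":0,"z":2,"turn":0},{"gripper":0.7,"x":0,"y":0,"z":1,"turn":0},{"gripper":0.7,"x":0,"y":0,"z":0,"turn":0}]' 30
python3 -m inch '[{"gripper":0,"x":0,"y":0,"z":0,"turn":0},{"gripper":0,"x":0,"y":0,"z":0,"turn":0},{"gripper":0,"x":0,"y":0,"z":0,"turn":0},{"gripper":0,"x":0,"y":0,"z":0,"turn":0},{"gripper":0,"x":0,"y":0,"z":0,"turn":0},{"gripper":0,"x":0,"y":0,"z":0,"turn":0}]' 30
python3 -c "
from h import *
plan()"
```

```text
clock: 4.75
tcp_pos: [449.9, -3.8, 22.5]
eef_rot: [[0.577, 0.817, -0.006], [0.817, -0.577, 0.0], [-0.003, -0.005, -1.0]]
ft_force: [-0.4, -0.5, -0.0]
finger_gap: 59.8
grasp_force: 0.0
clock: 5.5
tcp_pos: [449.8, -3.4, 23.6]
eef_rot: [[0.578, 0.816, -0.004], [0.816, -0.578, 0.0], [-0.002, -0.004, -1.0]]
ft_force: [-0.7, 0.0, 6.2]
finger_gap: 15.6
grasp_force: 28.6
t 5.5 at [449.8  -3.4  23.6] gap 15.6 grip 28.6 F [-0.7  0.   6.2]
yaw 54.7 tilt [-0.0021 -0.0035] q7 0.32
```

```bash
python3 -m inch '[{"gripper":0,"x":0,"y":0,"z":-1,"turn":0},{"gripper":0,"x":0,"y":0,"z":-3,"turn":0},{"gripper":0,"x":0,"y":0,"z":-4,"turn":0},{"gripper":0,"x":0,"y":0,"z":-5,"turn":0},{"gripper":0,"x":0,"y":0,"z":0,"turn":0}]'
python3 -c "
from h import *
plan((587,239,150),yaw=9)"
```

```text
clock: 6.12
tcp_pos: [451.5, -3.1, 155.7]
eef_rot: [[0.577, 0.817, 0.0], [0.817, -0.577, 0.001], [0.0, -0.0, -1.0]]
ft_force: [0.3, -0.0, -0.8]
finger_gap: 15.7
grasp_force: 28.5
t 6.12 at [451.5  -3.1 155.7] gap 15.7 grip 28.5 F [ 0.3 -0.  -0.8]
yaw 54.8 tilt [ 0.0004 -0.0003] q7 0.08
(587, 239, 150) d cm [27.58 -2.91  0.59]
turn 45.8
```

```bash
python3 -m inch '[{"gripper":0,"x":4.6,"y":-0.5,"z":0.1,"turn":0},{"gripper":0,"x":4.6,"y":-0.5,"z":0.1,"turn":0},{"gripper":0,"x":4.6,"y":-0.5,"z":0.1,"turn":0},{"gripper":0,"x":4.6,"y":-0.5,"z":0.1,"turn":0},{"gripper":0,"x":4.6,"y":-0.5,"z":0.1,"turn":0},{"gripper":0,"x":4.6,"y":-0.4,"z":0.1,"turn":0}]' | head -2
python3 -m inch '[{"gripper":0,"x":0,"y":0,"z":0,"turn":9},{"gripper":0,"x":0,"y":0,"z":0,"turn":9},{"gripper":0,"x":0,"y":0,"z":0,"turn":9},{"gripper":0,"x":0,"y":0,"z":0,"turn":9},{"gripper":0,"x":0,"y":0,"z":0,"turn":9},{"gripper":0,"x":0,"y":0,"z":0,"turn":1},{"gripper":0,"x":0,"y":0,"z":0,"turn":0}]' | head -2
python3 -c "
from h import *
plan((587,239,150),yaw=9);wshot('w3')"
```

```text
clock: 6.88
tcp_pos: [586.2, 240.1, 145.2]
clock: 7.75
tcp_pos: [586.0, 238.4, 145.7]
t 7.75 at [586.  238.4 145.7] gap 15.7 grip 28.5 F [-0.7 -0.3 -0.1]
yaw 8.8 tilt [-0.0057 -0.0008] q7 -1.0
(587, 239, 150) d cm [ 0.11 -0.05 -0.43]
turn -0.2
```

View pics/w3.png

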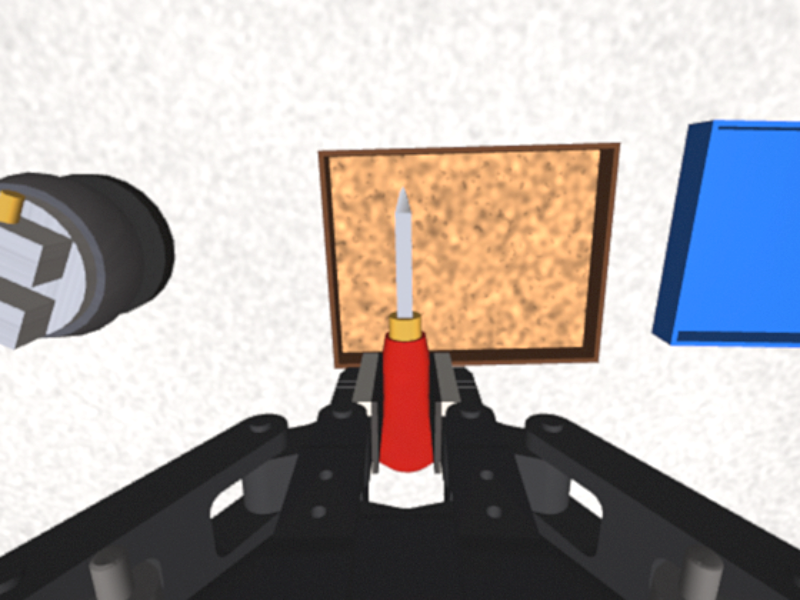

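```bash
cat >> h.py <<'E'
def tray(f,v):
    P=np.array([W(f,a,b,22)[:2] for a,b in v]);w=(P[0]-P[1]+P[3]-P[2])/2;h=(P[0]-P[3]+P[1]-P[2])/2
    yw,yh=np.degrees(np.arctan2(-w[0],w[1])),np.degrees(np.arctan2(h[1],h[0]));y=np.radians((yw+yh)/2);c=P.mean(0)
    print('tray',c.round(1),'yaw',yw.round(1),yh.round(1),'size',np.hypot(*w).round(),np.hypot(*h).round())
    return lambda x,yy,z:(round(c[0]+x*np.cos(y)-yy*np.sin(y),1),round(c[1]+x*np.sin(y)+yy*np.cos(y),1),z)
E
python3 -c "
from h import *
T=tray('w3',[(320,152),(619,144),(598,361),(336,366)])
z=145.6-17
tip=W('w3',403,188,z);fer=W('w3',405,315,z+4)
print('tip',tip,'fer',fer)
R=np.array(arm.get_obs()['eef_rot']);print(R.T@(tip-arm.get_obs()['tcp_pos']))
plan(T(-15.5,36,60),T(-15.5,36,27),yaw=8)"
```

```text
tray [609.6 205.6] yaw 10.2 10.4 size 158.0 124.0
tip [648.66737504 248.33092143 128.6       ] fer [609.13701659 241.56014698 132.6       ]
[63.47899628 -0.25901548 17.02335881]
t 7.8 at [586.1 238.3 146. ] gap 15.3 grip 28.5 F [0.6 0.2 0.8]
yaw 8.8 tilt [-0.0055 -0.001 ] q7 -1.0
(np.float64(587.9), np.float64(238.3), 60) d cm [0.23 0.04 8.6 ]
(np.float64(587.9), np.float64(238.3), 27) d cm [0.02 0.   3.3 ]
turn 0.8
```

```bash
python3 -m inch '[{"gripper":0,"x":0.2,"y":0,"z":4,"turn":-1.2},{"gripper":0,"x":0,"y":0,"z":4,"turn":0},{"gripper":0,"x":0,"y":0,"z":2,"turn":0},{"gripper":0,"x":0,"y":0,"z":1,"turn":0},{"gripper":0,"x":0,"y":0,"z":0,"turn":0}]'
python3 -c "
from h import *
plan((588,238,27))"
```

```text
clock: 8.43
tcp_pos: [587.7, 238.5, 36.4]
eef_rot: [[0.985, 0.172, -0.005], [0.172, -0.985, 0.0], [-0.005, -0.001, -1.0]]
ft_force: [-0.3, 0.4, -0.7]
finger_gap: 15.5
grasp_force: 28.5
t 8.43 at [587.7 238.5  36.4] gap 15.5 grip 28.5 F [-0.3  0.4 -0.7]
yaw 9.9 tilt [-0.0052 -0.0014] q7 -0.91
(588, 238, 27) d cm [0.02 0.05 0.94]
```

```bash
python3 -m inch '[{"gripper":0,"x":0,"y":0,"z":0.5,"turn":0},{"gripper":0,"x":0,"y":0,"z":0.3,"turn":0},{"gripper":0,"x":0,"y":0,"z":0.1,"turn":0},{"gripper":0,"x":0,"y":0,"z":0,"turn":0}]'
python3 -m inch '[{"gripper":0,"x":0,"y":0,"z":0.1,"turn":0},{"gripper":0,"x":0,"y":0,"z":0,"turn":0}]'
```

```text
clock: 8.93
tcp_pos: [587.6, 238.8, 27.4]
eef_rot: [[0.985, 0.172, -0.005], [0.172, -0.985, 0.0], [-0.005, -0.001, -1.0]]
ft_force: [-0.2, -0.6, -0.3]
finger_gap: 15.8
grasp_force: 28.5
clock: 9.18
tcp_pos: [587.7, 238.8, 26.7]
eef_rot: [[0.985, 0.172, -0.005], [0.172, -0.985, 0.0], [-0.005, -0.001, -1.0]]
ft_force: [-0.5, -0.4, 4.4]
finger_gap: 15.4
grasp_force: 29.2
```

```bash
python3 -m inch '[{"gripper":0.38,"x":0,"y":0,"z":0,"turn":0},{"gripper":0.38,"x":0,"y":0,"z":0,"turn":0},{"gripper":0.38,"x":0,"y":0,"z":0,"turn":0},{"gripper":0.38,"x":0,"y":0,"z":-1,"turn":0},{"gripper":0.38,"x":0,"y":0,"z":-3,"turn":0},{"gripper":0.38,"x":0,"y":0,"z":-5,"turn":0},{"gripper":0.6,"x":0,"y":0,"z":-5,"turn":0},{"gripper":0.6,"x":0,"y":0,"z":0,"turn":0}]'
python3 -c "
from h import *
plan((600,-100,180),(390,-279,165),yaw=76)"
```

```text
clock: 10.18
tcp_pos: [590.1, 238.7, 170.6]
eef_rot: [[0.985, 0.171, 0.001], [0.171, -0.985, 0.002], [0.001, -0.002, -1.0]]
ft_force: [0.4, -0.0, 0.1]
finger_gap: 51.3
grasp_force: 0.0
t 10.18 at [590.1 238.7 170.6] gap 51.3 grip 0.0 F [ 0.4 -0.   0.1]
yaw 9.9 tilt [ 0.0011 -0.0022] q7 -1.08
(600, -100, 180) d cm [-4.83 33.54 -1.02]
(390, -279, 165) d cm [-23.76  14.04   1.44]
turn -66.1
```

```bash
python3 -m inch '[{"gripper":0.7,"x":-0.8,"y":5.6,"z":-0.2,"turn":0},{"gripper":0.7,"x":-0.8,"y":5.6,"z":-0.2,"turn":0},{"gripper":0.7,"x":-0.8,"y":5.6,"z":-0.2,"turn":0},{"gripper":0.7,"x":-0.8,"y":5.6,"z":-0.2,"turn":0},{"gripper":0.7,"x":-0.8,"y":5.6,"z":-0.2,"turn":0},{"gripper":0.7,"x":-0.8,"y":5.6,"z":0,"turn":0},{"gripper":0.7,"x":-4.8,"y":2.8,"z":0.3,"turn":0},{"gripper":0.7,"x":-4.8,"y":2.8,"z":0.3,"turn":0}]' | head -2
python3 -m inch '[{"gripper":0.7,"x":-4.8,"y":2.8,"z":0.3,"turn":0},{"gripper":0.7,"x":-4.8,"y":2.8,"z":0.3,"turn":0},{"gripper":0.7,"x":-4.6,"y":2.8,"z":0.3,"turn":0},{"gripper":0.7,"x":0,"y":0,"z":0,"turn":-10},{"gripper":0.7,"x":0,"y":0,"z":0,"turn":-10},{"gripper":0.7,"x":0,"y":0,"z":0,"turn":-10},{"gripper":0.7,"x":0,"y":0,"z":0,"turn":-10},{"gripper":0.7,"x":0,"y":0,"z":0,"turn":-10}]' | head -2
python3 -m inch '[{"gripper":0.7,"x":0,"y":0,"z":0,"turn":-10},{"gripper":0.7,"x":0,"y":0,"z":0,"turn":-6},{"gripper":0.7,"x":0,"y":0,"z":0,"turn":0}]' | head -2
python3 -c "
from h import *
plan((390,-279,160),yaw=76);wshot('w4')"
```

```text
clock: 11.18
tcp_pos: [512.2, -173.6, 170.2]
clock: 12.18
tcp_pos: [387.9, -279.1, 162.2]
clock: 12.55
tcp_pos: [388.0, -279.3, 162.3]
t 12.55 at [ 388.  -279.3  162.3] gap 59.8 grip 0.0 F [-0.3  0.1  0.4]
yaw 75.8 tilt [-0.0008 -0.0051] q7 0.72
(390, -279, 160) d cm [0.08 0.19 0.22]
turn -0.2
```

View pics/w4.png

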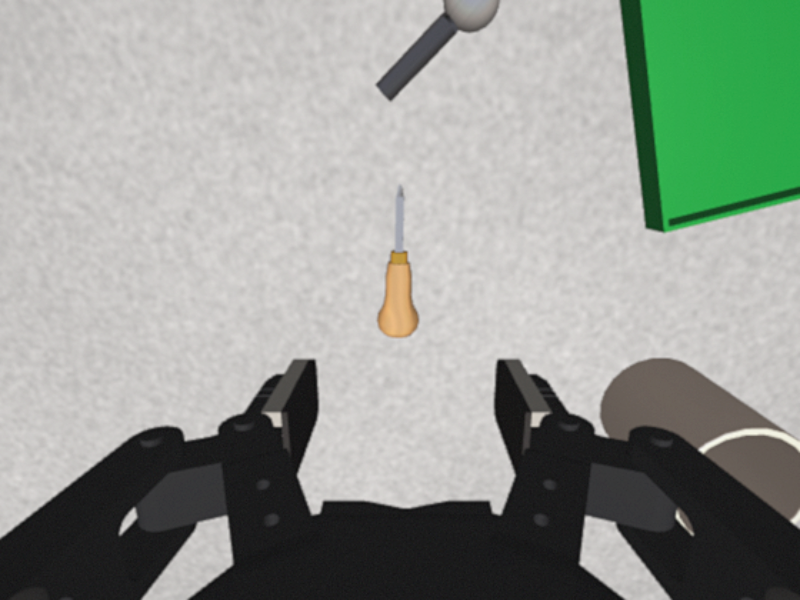

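The pale graver's tip is at (401,187), ferrule front (399,252) and butt (398,336). The mug is clear of the gripper.

```bash
cat >> h.py <<'E'
def two(f,a,za,sa,b,zb,sb,s):
    "axis from two pixels at heights za,zb and stations sa,sb; point at station s, yaw"
    A=W(f,*a,za)[:2];B=W(f,*b,zb)[:2];d=B-A;L=np.hypot(*d);u=d/L
    p=(A-sa*u+B-sb*u)/2+s*u;y=np.degrees(np.arctan2(d[1],d[0]));print('len',L.round(1),'of',sb-sa,'p',p.round(1),'yaw',y.round(1));return [round(float(v),1) for v in p],y
E
python3 -c "
from h import *
p,y=two('w4',(398,336),9,-27,(401,187),6.5,70,6)
plan((*p,24),yaw=y)"
```

```text
len 96.1 of 97 p [ 381.9 -282.1] yaw 74.5
t 12.6 at [ 388.  -279.3  162.2] gap 59.9 grip 0.0 F [ 0.1  0.6 -0.6]
yaw 75.7 tilt [-0.0009 -0.0052] q7 0.72
(381.9, -282.1, 24) d cm [-0.41 -0.45 13.83]
turn 1.2
```

```bash
python3 -m inch '[{"gripper":0.7,"x":-0.4,"y":-0.45,"z":3,"turn":1.2},{"gripper":0.7,"x":0,"y":0,"z":4,"turn":0},{"gripper":0.7,"x":0,"y":0,"z":4,"turn":0},{"gripper":0.7,"x":0,"y":0,"z":2,"turn":0},{"gripper":0.7,"x":0,"y":0,"z":0.9,"turn":0},{"gripper":0.7,"x":0,"y":0,"z":0,"turn":0}]' 30
python3 -m inch '[{"gripper":0,"x":0,"y":0,"z":0,"turn":0},{"gripper":0,"x":0,"y":0,"z":0,"turn":0},{"gripper":0,"x":0,"y":0,"z":0,"turn":0},{"gripper":0,"x":0,"y":0,"z":0,"turn":0},{"gripper":0,"x":0,"y":0,"z":0,"turn":0},{"gripper":0,"x":0,"y":0,"z":0,"turn":0}]' 30
```

```text
clock: 13.35
tcp_pos: [382.0, -282.1, 23.1]
eef_rot: [[0.265, 0.964, -0.006], [0.964, -0.265, 0.0], [-0.001, -0.006, -1.0]]
ft_force: [0.3, -0.2, 0.7]
finger_gap: 59.9
grasp_force: 0.0
clock: 14.1
tcp_pos: [382.5, -282.1, 24.1]
eef_rot: [[0.264, 0.965, -0.004], [0.965, -0.264, -0.0], [-0.001, -0.004, -1.0]]
ft_force: [0.2, 0.8, 7.1]
finger_gap: 15.6
grasp_force: 37.5
```

```bash
python3 -m inch '[{"gripper":0,"x":0,"y":0,"z":-1,"turn":0},{"gripper":0,"x":0,"y":0,"z":-3,"turn":0},{"gripper":0,"x":0,"y":0,"z":-4,"turn":0},{"gripper":0,"x":0,"y":0,"z":-4,"turn":0},{"gripper":0,"x":0,"y":0,"z":0,"turn":0}]'
python3 -c "
from h import *
plan((600.8,167.4,140),yaw=10.2)"
```

```text
clock: 14.72
tcp_pos: [383.9, -282.4, 146.3]
eef_rot: [[0.264, 0.965, -0.001], [0.965, -0.264, -0.002], [-0.002, -0.0, -1.0]]
ft_force: [0.6, -0.6, -0.6]
finger_gap: 15.3
grasp_force: 36.1
t 14.72 at [ 383.9 -282.4  146.3] gap 15.3 grip 36.1 F [ 0.6 -0.6 -0.6]
yaw 74.7 tilt [-0.0021 -0.    ] q7 0.78
(600.8, 167.4, 140) d cm [49.11  9.07  0.52]
turn 64.5
```

```bash
python3 -m inch '[{"gripper":0,"x":4.9,"y":0.9,"z":0,"turn":0},{"gripper":0,"x":4.9,"y":0.9,"z":0,"turn":0},{"gripper":0,"x":4.9,"y":0.9,"z":0,"turn":0},{"gripper":0,"x":4.9,"y":0.9,"z":0,"turn":0},{"gripper":0,"x":4.9,"y":0.9,"z":0,"turn":0},{"gripper":0,"x":4.9,"y":0.9,"z":0,"turn":0},{"gripper":0,"x":4.9,"y":0.9,"z":0,"turn":0},{"gripper":0,"x":4.9,"y":0.9,"z":0,"turn":0}]' | head -2
python3 -m inch '[{"gripper":0,"x":4.9,"y":0.9,"z":0,"turn":0},{"gripper":0,"x":5,"y":0.9,"z":0,"turn":0},{"gripper":0,"x":0,"y":0,"z":0,"turn":10},{"gripper":0,"x":0,"y":0,"z":0,"turn":10},{"gripper":0,"x":0,"y":0,"z":0,"turn":10},{"gripper":0,"x":0,"y":0,"z":0,"turn":10},{"gripper":0,"x":0,"y":0,"z":0,"turn":10},{"gripper":0,"x":0,"y":0,"z":0,"turn":10}]' | head -2
python3 -m inch '[{"gripper":0,"x":0,"y":0,"z":0,"turn":4.5},{"gripper":0,"x":0,"y":0,"z":0,"turn":0},{"gripper":0,"x":0,"y":0,"z":0,"turn":0}]' | head -2
python3 -c "
from h import *
plan((600.8,167.4,28),yaw=10.2);wshot('w5')"
```

```text
clock: 15.72
tcp_pos: [555.9, 78.7, 142.1]
clock: 16.73
tcp_pos: [598.7, 167.8, 141.7]
clock: 17.1
tcp_pos: [599.0, 167.7, 142.0]
t 17.1 at [599.  167.7 142. ] gap 15.1 grip 36.1 F [-0.3  0.6  0.3]
yaw 10.3 tilt [-0.0055 -0.001 ] q7 -0.9
(600.8, 167.4, 28) d cm [ 0.23  0.07 11.4 ]
turn 0.1
```

View pics/w5.png

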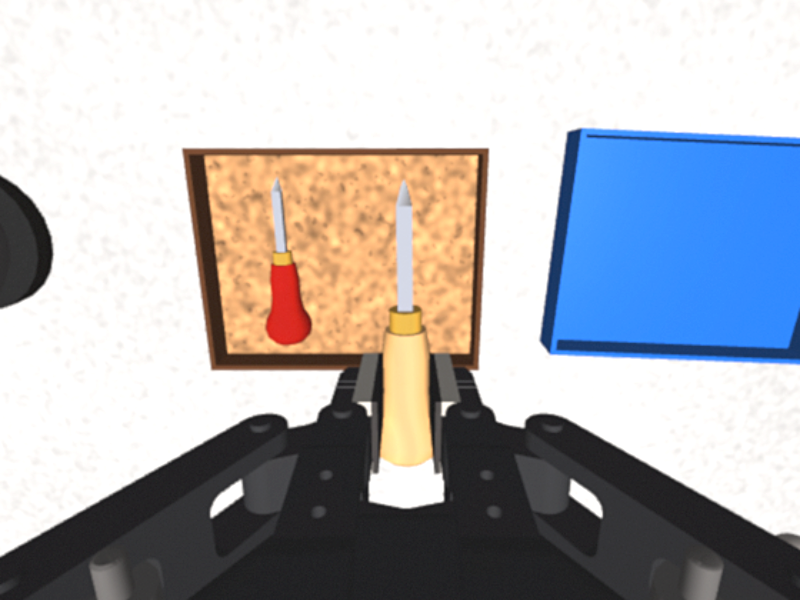

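The red graver lies flat on the cork. The pale one is held straight over the free right-hand half, so I'll lower it.

```bash
python3 -m inch '[{"gripper":0,"x":0.2,"y":0,"z":4,"turn":0},{"gripper":0,"x":0,"y":0,"z":4,"turn":0},{"gripper":0,"x":0,"y":0,"z":2,"turn":0},{"gripper":0,"x":0,"y":0,"z":0.9,"turn":0},{"gripper":0,"x":0,"y":0,"z":0.3,"turn":0},{"gripper":0,"x":0,"y":0,"z":0,"turn":0},{"gripper":0,"x":0,"y":0,"z":0,"turn":0}]'
```

```text
clock: 18.02
tcp_pos: [601.0, 168.2, 31.0]
eef_rot: [[0.984, 0.177, -0.004], [0.177, -0.984, 0.0], [-0.004, -0.001, -1.0]]
ft_force: [1.2, 0.2, -0.0]
finger_gap: 15.4
grasp_force: 36.1
```

```bash
python3 -m inch '[{"gripper":0,"x":0,"y":0,"z":0.2,"turn":0},{"gripper":0,"x":0,"y":0,"z":0.1,"turn":0},{"gripper":0,"x":0,"y":0,"z":0.1,"turn":0},{"gripper":0,"x":0,"y":0,"z":0,"turn":0}]' | grep -E "tcp|ft"
python3 -m inch '[{"gripper":0,"x":0,"y":0,"z":0.1,"turn":0},{"gripper":0,"x":0,"y":0,"z":0,"turn":0}]'| grep -E "tcp|ft"
```

```text
tcp_pos: [600.7, 168.2, 27.1]
ft_force: [-2.2, 0.8, 10.4]
tcp_pos: [600.8, 168.2, 27.0]
ft_force: [-4.7, 1.0, 20.1]
```

```bash
python3 -m inch '[{"gripper":0.36,"x":0,"y":0,"z":-0.1,"turn":0},{"gripper":0.36,"x":0,"y":0,"z":0,"turn":0},{"gripper":0.36,"x":0,"y":0,"z":0,"turn":0},{"gripper":0.36,"x":0,"y":0,"z":-1,"turn":0},{"gripper":0.36,"x":0,"y":0,"z":-3,"turn":0},{"gripper":0.36,"x":0,"y":0,"z":-5,"turn":0},{"gripper":0.6,"x":0,"y":0,"z":-5,"turn":0},{"gripper":0.6,"x":0,"y":0,"z":0,"turn":0}]'|grep -E "clock|tcp|gap"
python3 -c "
from h import *
plan((560,-60,180),(410,-160,165),yaw=27)"
```

```text
clock: 19.77
tcp_pos: [603.2, 167.9, 170.4]
finger_gap: 51.4
t 19.77 at [603.2 167.9 170.4] gap 51.4 grip 0.0 F [-0.1  0.4 -0.7]
yaw 10.2 tilt [ 0.0009 -0.0014] q7 -0.97
(560, -60, 180) d cm [-8.27 21.66 -1.  ]
(410, -160, 165) d cm [-16.53   7.19   1.47]
turn -16.8
```

```bash
python3 -m inch '[{"gripper":0.6,"x":-2,"y":5.4,"z":-0.2,"turn":0},{"gripper":0.6,"x":-2.1,"y":5.4,"z":-0.2,"turn":0},{"gripper":0.6,"x":-2.1,"y":5.4,"z":-0.2,"turn":0},{"gripper":0.6,"x":-2.1,"y":5.4,"z":-0.2,"turn":0},{"gripper":0.6,"x":-4.1,"y":1.8,"z":0.3,"turn":0},{"gripper":0.6,"x":-4.1,"y":1.8,"z":0.3,"turn":0},{"gripper":0.6,"x":-4.1,"y":1.8,"z":0.3,"turn":0},{"gripper":0.6,"x":-4.1,"y":1.8,"z":0.3,"turn":0}]' | head -2
python3 -m inch '[{"gripper":0.6,"x":0,"y":0,"z":0,"turn":-9},{"gripper":0.6,"x":0,"y":0,"z":0,"turn":-8},{"gripper":0.6,"x":0,"y":0,"z":0,"turn":0}]' | head -2
python3 -c "
from h import *
plan((410,-160,165),yaw=27);wshot('w6')"
```

```text
clock: 20.78
tcp_pos: [407.7, -159.7, 163.1]
clock: 21.15
tcp_pos: [408.9, -159.2, 163.3]
t 21.15 at [ 408.9 -159.2  163.3] gap 51.2 grip 0.0 F [-0.4 -0.3  0.3]
yaw 27.1 tilt [-0.0042 -0.0028] q7 -0.08
(410, -160, 165) d cm [ 0.06  0.12 -0.17]
turn 0.1
```

View pics/w6.png

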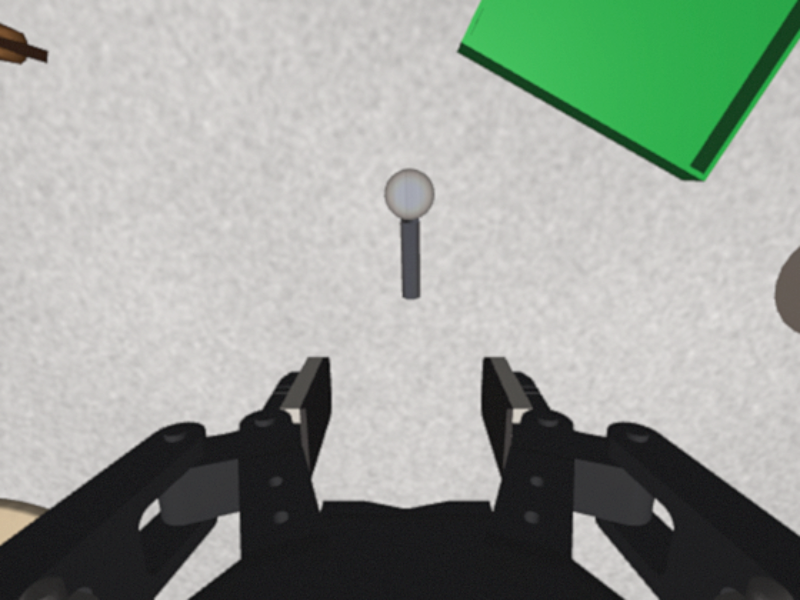

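Large punch: ball centre (409,195), shank's end (411,297).

```bash
python3 -c "
from h import *
p,y=two('w6',(409,195),15,-26,(411,297),8,39,0)
T=tray('w6',[(480,0),(800,0),(702,180),(459,46)])if 0 else 0
plan((*p,25),yaw=y+180)"
```

```text
len 65.3 of 65 p [ 435.6 -148.6] yaw -151.6
t 21.2 at [ 409.  -159.1  163.2] gap 51.0 grip 0.0 F [ 0.7  0.7 -0.1]
yaw 27.0 tilt [-0.0044 -0.0028] q7 -0.08
(435.6, -148.6, 25) d cm [ 2.9   0.32 13.81]
turn -1.4
```

```bash
python3 -m inch '[{"gripper":0.6,"x":2.9,"y":0.3,"z":3,"turn":-1.4},{"gripper":0.6,"x":0,"y":0,"z":4,"turn":0},{"gripper":0.6,"x":0,"y":0,"z":4,"turn":0},{"gripper":0.6,"x":0,"y":0,"z":2,"turn":0},{"gripper":0.6,"x":0,"y":0,"z":0.8,"turn":0},{"gripper":0.6,"x":0,"y":0,"z":0,"turn":0}]' 50|grep -E "tcp|ft"
python3 -m inch '[{"gripper":0,"x":0,"y":0,"z":0,"turn":0},{"gripper":0,"x":0,"y":0,"z":0,"turn":0},{"gripper":0,"x":0,"y":0,"z":0,"turn":0},{"gripper":0,"x":0,"y":0,"z":0,"turn":0},{"gripper":0,"x":0,"y":0,"z":0,"turn":0},{"gripper":0,"x":0,"y":0,"z":0,"turn":0}]' 50
```

```text
tcp_pos: [435.2, -148.6, 24.3]
ft_force: [-0.0, -0.5, -0.2]
clock: 22.7
tcp_pos: [436.0, -148.5, 25.5]
eef_rot: [[0.878, 0.478, -0.004], [0.478, -0.878, -0.0], [-0.004, -0.002, -1.0]]
ft_force: [-0.3, -0.3, 6.7]
finger_gap: 9.8
grasp_force: 49.9
```

```bash
python3 -m inch '[{"gripper":0,"x":0,"y":0,"z":-1,"turn":0},{"gripper":0,"x":0,"y":0,"z":-3,"turn":0},{"gripper":0,"x":0,"y":0,"z":-4,"turn":0},{"gripper":0,"x":0,"y":0,"z":-4,"turn":0},{"gripper":0,"x":0,"y":0,"z":0,"turn":0}]'
python3 -c "
from h import *
plan((600,-164,145),yaw=-0.5)"
```

```text
clock: 23.32
tcp_pos: [437.3, -148.4, 147.0]
eef_rot: [[0.878, 0.479, -0.001], [0.479, -0.878, -0.001], [-0.002, -0.0, -1.0]]
ft_force: [-0.1, 0.7, -1.0]
finger_gap: 10.2
grasp_force: 49.1
t 23.32 at [ 437.3 -148.4  147. ] gap 10.2 grip 49.1 F [-0.1  0.7 -1. ]
yaw 28.7 tilt [-0.0016 -0.    ] q7 -0.07
(600, -164, 145) d cm [13.53  9.18  0.18]
turn 29.2
```

```bash
python3 -m inch '[{"gripper":0,"x":4.5,"y":3.1,"z":0,"turn":0},{"gripper":0,"x":4.5,"y":3.1,"z":0,"turn":0},{"gripper":0,"x":4.5,"y":3,"z":0,"turn":0},{"gripper":0,"x":0,"y":0,"z":0,"turn":10},{"gripper":0,"x":0,"y":0,"z":0,"turn":10},{"gripper":0,"x":0,"y":0,"z":0,"turn":9},{"gripper":0,"x":0,"y":0,"z":0,"turn":0},{"gripper":0,"x":0,"y":0,"z":0,"turn":0}]' | head -2
python3 -c "
from h import *
plan((600,-164,145),yaw=-0.5);wshot('w7')"
```

```text
clock: 24.32
tcp_pos: [598.6, -164.6, 143.5]
t 24.32 at [ 598.6 -164.6  143.5] gap 9.5 grip 49.2 F [-0.4 -0.  -0.8]
yaw -0.2 tilt [-0.006  -0.0004] q7 -0.59
(600, -164, 145) d cm [ 0.14 -0.06 -0.15]
turn 0.3
```

View pics/w7.png

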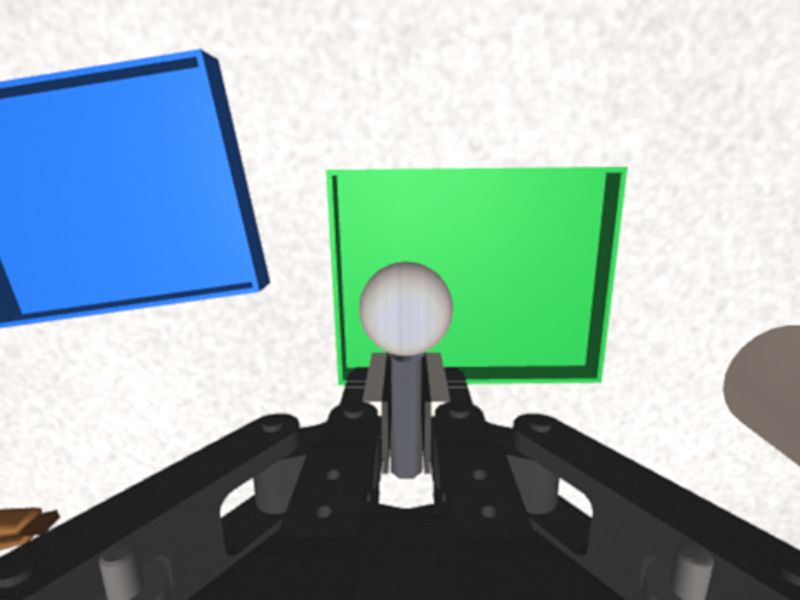

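The punch is held straight, ball at (406,309), with the green rim corners at (328,170), (626,168), (601,381), (340,384).

```bash
python3 -c "
from h import *
T=tray('w7',[(328,170),(626,168),(601,381),(340,384)])
o=arm.get_obs();R=np.array(o['eef_rot'])
print('ball in tool',R.T@(W('w7',406,309,143.6-10.5)-o['tcp_pos']))
plan(T(-1,35,29.5),yaw=-0.5);print(T(-1,-35,0))"
```

```text
tray [ 605.7 -204. ] yaw 0.3 0.5 size 158.0 125.0
ball in tool [26.36112597  0.69339498 10.55675576]
t 24.38 at [ 598.6 -164.7  143.8] gap 9.7 grip 49.2 F [ 0.3  0.4 -1. ]
yaw -0.3 tilt [-0.0055 -0.0004] q7 -0.59
(np.float64(604.5), np.float64(-169.0), 29.5) d cm [ 0.65  0.44 11.43]
turn 0.2
(np.float64(604.9), np.float64(-239.0), 0)
```

```bash
python3 -m inch '[{"gripper":0,"x":0.6,"y":0.4,"z":3,"turn":0},{"gripper":0,"x":0,"y":0,"z":4,"turn":0},{"gripper":0,"x":0,"y":0,"z":2.5,"turn":0},{"gripper":0,"x":0,"y":0,"z":1.2,"turn":0},{"gripper":0,"x":0,"y":0,"z":0.4,"turn":0},{"gripper":0,"x":0,"y":0,"z":0,"turn":0}]'|grep -E "tcp|ft"
python3 -m inch '[{"gripper":0,"x":0,"y":0,"z":0.2,"turn":0},{"gripper":0,"x":0,"y":0,"z":0,"turn":0}]'|grep -E "tcp|ft"
```

```text
tcp_pos: [604.6, -169.0, 33.9]
ft_force: [0.1, 0.4, -0.9]
tcp_pos: [604.5, -168.6, 31.7]
ft_force: [0.1, 0.1, -1.1]
```

```bash
python3 -m inch '[{"gripper":0,"x":0,"y":0,"z":0.2,"turn":0},{"gripper":0,"x":0,"y":0,"z":0.1,"turn":0},{"gripper":0,"x":0,"y":0,"z":0,"turn":0}]'|grep -E "tcp|ft"
python3 -m inch '[{"gripper":0,"x":0,"y":0,"z":0.1,"turn":0},{"gripper":0,"x":0,"y":0,"z":0,"turn":0}]'|grep -E "tcp|ft"
```

```text
tcp_pos: [604.4, -168.7, 28.7]
ft_force: [-1.0, 2.4, 4.9]
tcp_pos: [604.4, -168.7, 28.4]
ft_force: [-2.5, 2.5, 14.0]
```

```bash
python3 -m inch '[{"gripper":0.32,"x":0,"y":0,"z":-0.1,"turn":0},{"gripper":0.32,"x":0,"y":0,"z":0,"turn":0},{"gripper":0.32,"x":0,"y":0,"z":0,"turn":0},{"gripper":0.32,"x":0,"y":0,"z":-1,"turn":0},{"gripper":0.32,"x":0,"y":0,"z":-3,"turn":0},{"gripper":0.32,"x":0,"y":0,"z":-5,"turn":0},{"gripper":0.6,"x":0,"y":0,"z":-5,"turn":0},{"gripper":0.6,"x":0,"y":0,"z":0,"turn":0}]'|grep -E "clock|tcp|gap"
python3 -c "
from h import *
plan((560,60,180),(398,251,165),yaw=104)"
```

```text
clock: 27.0
tcp_pos: [606.4, -169.8, 172.4]
finger_gap: 51.1
t 27.0 at [ 606.4 -169.8  172.4] gap 51.1 grip 0.0 F [-0.5  0.2 -0.2]
yaw -0.4 tilt [0.0008 0.0016] q7 -0.64
(560, 60, 180) d cm [ -4.81 -22.95  -0.8 ]
(398, 251, 165) d cm [-16.34 -18.98   1.46]
turn -104.4
```

```bash
python3 -m inch '[{"gripper":0.6,"x":-1.2,"y":-5.7,"z":-0.2,"turn":0},{"gripper":0.6,"x":-1.2,"y":-5.7,"z":-0.2,"turn":0},{"gripper":0.6,"x":-1.2,"y":-5.7,"z":-0.2,"turn":0},{"gripper":0.6,"x":-1.2,"y":-5.8,"z":-0.2,"turn":0},{"gripper":0.6,"x":-3.3,"y":-3.8,"z":0.3,"turn":0},{"gripper":0.6,"x":-3.3,"y":-3.8,"z":0.3,"turn":0},{"gripper":0.6,"x":-3.3,"y":-3.8,"z":0.3,"turn":0},{"gripper":0.6,"x":-3.3,"y":-3.8,"z":0.3,"turn":0}]' | head -2
python3 -m inch '[{"gripper":0.6,"x":-3.2,"y":-3.8,"z":0.3,"turn":0},{"gripper":0.6,"x":0,"y":0,"z":0,"turn":-10},{"gripper":0.6,"x":0,"y":0,"z":0,"turn":-10},{"gripper":0.6,"x":0,"y":0,"z":0,"turn":-10},{"gripper":0.6,"x":0,"y":0,"z":0,"turn":-10},{"gripper":0.6,"x":0,"y":0,"z":0,"turn":-10},{"gripper":0.6,"x":0,"y":0,"z":0,"turn":-10},{"gripper":0.6,"x":0,"y":0,"z":0,"turn":-10}]' | head -2
python3 -m inch '[{"gripper":0.6,"x":0,"y":0,"z":0,"turn":-10},{"gripper":0.6,"x":0,"y":0,"z":0,"turn":-10},{"gripper":0.6,"x":0,"y":0,"z":0,"turn":-10},{"gripper":0.6,"x":0,"y":0,"z":0,"turn":-4},{"gripper":0.6,"x":0,"y":0,"z":0,"turn":0}]' | head -2
python3 -c "
from h import *
plan((398,251,165),yaw=104);wshot('w8')"
```

```text
clock: 28.0
tcp_pos: [426.2, 214.6, 164.9]
clock: 29.0
tcp_pos: [395.6, 251.6, 162.2]
clock: 29.62
tcp_pos: [395.7, 251.5, 162.2]
t 29.62 at [395.7 251.5 162.2] gap 51.4 grip 0.0 F [-0.7  0.2 -0.2]
yaw 103.5 tilt [ 0.0013 -0.0054] q7 0.02
(398, 251, 165) d cm [-0.1   0.21 -0.28]
turn -0.5
```

View pics/w8.png

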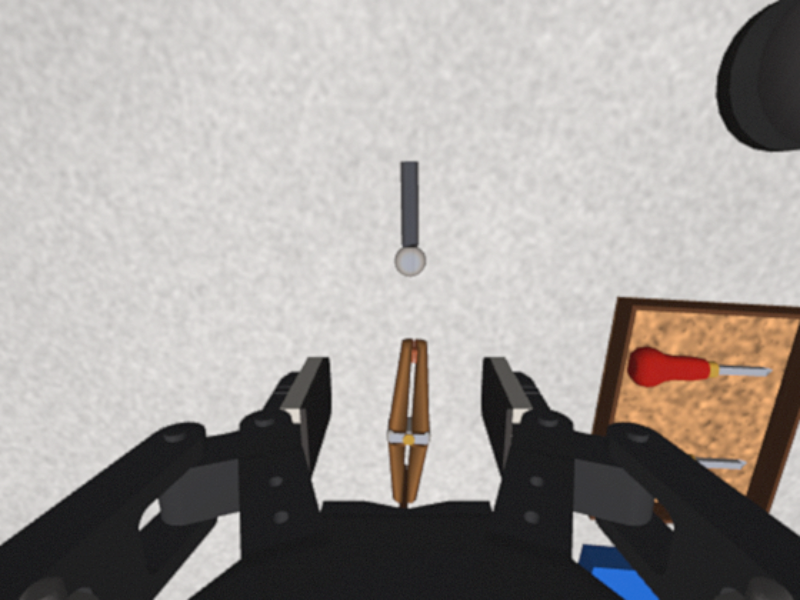

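Small punch: ball (410,261), shank's end (409,162). The clamp's band is at (409,439).

```bash
python3 -c "
from h import *
p,y=two('w8',(410,261),10,-23,(409,162),8,37,0)
two('w8',(409,439),20,0,(414,340),15,64,0)
plan((*p,24.5),yaw=y)"
```

```text
len 59.9 of 60 p [388.1 288.1] yaw 104.3
len 70.4 of 64 p [421.2 150.7] yaw 101.0
t 29.68 at [395.8 251.5 162.2] gap 51.2 grip 0.0 F [ 0.7 -0.4 -0.3]
yaw 103.5 tilt [ 0.0011 -0.0054] q7 0.02
(388.1, 288.1, 24.5) d cm [ 3.72  0.18 13.78]
turn -0.8
```

```bash
python3 -m inch '[{"gripper":0.6,"x":3.7,"y":0.2,"z":3,"turn":-0.8},{"gripper":0.6,"x":0,"y":0,"z":4,"turn":0},{"gripper":0.6,"x":0,"y":0,"z":4,"turn":0},{"gripper":0.6,"x":0,"y":0,"z":2,"turn":0},{"gripper":0.6,"x":0,"y":0,"z":0.8,"turn":0},{"gripper":0.6,"x":0,"y":0,"z":0,"turn":0}]' 50|grep -E "tcp|ft"
python3 -m inch '[{"gripper":0,"x":0,"y":0,"z":0,"turn":0},{"gripper":0,"x":0,"y":0,"z":0,"turn":0},{"gripper":0,"x":0,"y":0,"z":0,"turn":0},{"gripper":0,"x":0,"y":0,"z":0,"turn":0},{"gripper":0,"x":0,"y":0,"z":0,"turn":0},{"gripper":0,"x":0,"y":0,"z":0,"turn":0}]' 50 | grep -vE "eef"
python3 -m inch '[{"gripper":0,"x":0,"y":0,"z":-1,"turn":0},{"gripper":0,"x":0,"y":0,"z":-3,"turn":0},{"gripper":0,"x":0,"y":0,"z":-4,"turn":0},{"gripper":0,"x":0,"y":0,"z":-4,"turn":0},{"gripper":0,"x":0,"y":0,"z":0,"turn":0}]' | grep -v eef
python3 -c "
from h import *
plan((560,60,150),(603,-239,145),yaw=0.4)"
```

```text
tcp_pos: [388.4, 288.0, 24.2]
ft_force: [0.3, -0.5, 0.8]
clock: 31.18
tcp_pos: [388.9, 288.6, 25.0]
ft_force: [-0.0, -0.2, 6.8]
finger_gap: 8.1
grasp_force: 49.1
clock: 31.8
tcp_pos: [389.6, 289.0, 147.1]
ft_force: [-0.3, 0.5, -0.6]
finger_gap: 8.1
grasp_force: 48.9
t 31.8 at [389.6 289.  147.1] gap 8.1 grip 48.9 F [-0.3  0.5 -0.6]
yaw 104.4 tilt [ 0.0038 -0.0011] q7 0.02
(560, 60, 150) d cm [-26.42  10.8   -0.4 ]
(603, -239, 145) d cm [-30.03  -3.28   0.39]
turn 104.0
```

```bash
python3 -m inch '[{"gripper":0,"x":-4.4,"y":1.8,"z":0,"turn":0},{"gripper":0,"x":-4.4,"y":1.8,"z":0,"turn":0},{"gripper":0,"x":-4.4,"y":1.8,"z":0,"turn":0},{"gripper":0,"x":-4.4,"y":1.8,"z":0,"turn":0},{"gripper":0,"x":-4.4,"y":1.8,"z":0,"turn":0},{"gripper":0,"x":-4.4,"y":1.8,"z":0,"turn":0},{"gripper":0,"x":-5,"y":-0.5,"z":0,"turn":0},{"gripper":0,"x":-5,"y":-0.5,"z":0,"turn":0}]' | head -2
python3 -m inch '[{"gripper":0,"x":-5,"y":-0.5,"z":0,"turn":0},{"gripper":0,"x":-5,"y":-0.6,"z":0,"turn":0},{"gripper":0,"x":-5,"y":-0.6,"z":0,"turn":0},{"gripper":0,"x":-5,"y":-0.6,"z":0,"turn":0},{"gripper":0,"x":0,"y":0,"z":0,"turn":10},{"gripper":0,"x":0,"y":0,"z":0,"turn":10},{"gripper":0,"x":0,"y":0,"z":0,"turn":10},{"gripper":0,"x":0,"y":0,"z":0,"turn":10}]' | head -2
python3 -m inch '[{"gripper":0,"x":0,"y":0,"z":0,"turn":10},{"gripper":0,"x":0,"y":0,"z":0,"turn":10},{"gripper":0,"x":0,"y":0,"z":0,"turn":10},{"gripper":0,"x":0,"y":0,"z":0,"turn":10},{"gripper":0,"x":0,"y":0,"z":0,"turn":10},{"gripper":0,"x":0,"y":0,"z":0,"turn":10},{"gripper":0,"x":0,"y":0,"z":0,"turn":4},{"gripper":0,"x":0,"y":0,"z":0,"turn":0}]' | head -2
python3 -c "
from h import *
plan((603,-239,29),yaw=0.4);wshot('w9')"
```

```text
clock: 32.8
tcp_pos: [574.2, -41.3, 142.6]
clock: 33.8
tcp_pos: [601.3, -239.1, 142.3]
clock: 34.8
tcp_pos: [601.4, -239.0, 142.3]
t 34.8 at [ 601.4 -239.   142.3] gap 8.5 grip 49.0 F [-0.3 -0.2 -0.2]
yaw 0.4 tilt [-0.0067 -0.0004] q7 -0.49
(603, -239, 29) d cm [2.300e-01 1.000e-02 1.132e+01]
turn 0.0
```

View pics/w9.png

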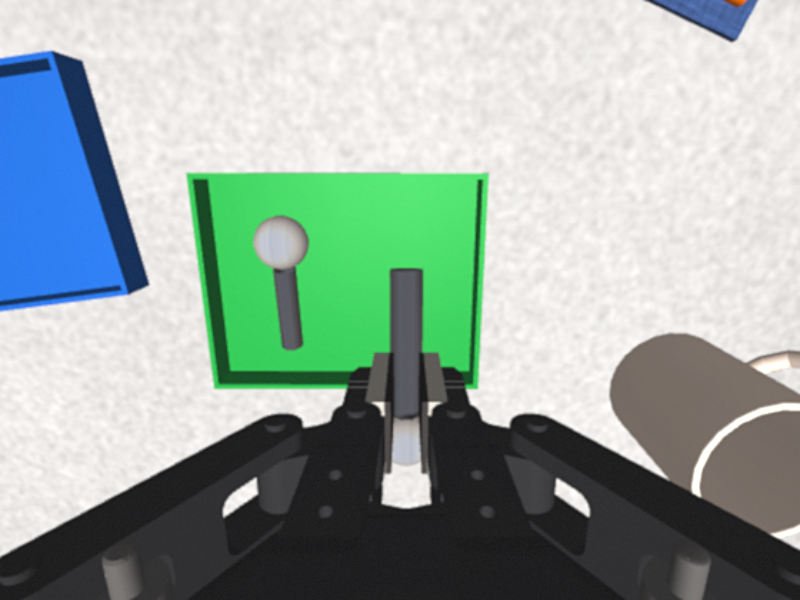

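The large punch lies flat in the green tray. The small one is held over the free half with the mug clear, so I'll lower it.

```bash
python3 -m inch '[{"gripper":0,"x":0.2,"y":0,"z":3,"turn":0},{"gripper":0,"x":0,"y":0,"z":4,"turn":0},{"gripper":0,"x":0,"y":0,"z":2.5,"turn":0},{"gripper":0,"x":0,"y":0,"z":1.2,"turn":0},{"gripper":0,"x":0,"y":0,"z":0.5,"turn":0},{"gripper":0,"x":0,"y":0,"z":0,"turn":0}]'|grep -E "tcp|ft"
python3 -m inch '[{"gripper":0,"x":0,"y":0,"z":0.1,"turn":0},{"gripper":0,"x":0,"y":0,"z":0.1,"turn":0},{"gripper":0,"x":0,"y":0,"z":0,"turn":0}]'|grep -E "tcp|ft"
```

```text
tcp_pos: [603.5, -239.7, 31.8]
ft_force: [-0.1, -0.6, -0.9]
tcp_pos: [603.4, -239.4, 29.5]
ft_force: [-0.5, -0.8, -0.5]
```

```bash
python3 -m inch '[{"gripper":0,"x":0,"y":0,"z":0.1,"turn":0},{"gripper":0,"x":0,"y":0,"z":0,"turn":0}]'|grep -E "tcp|ft"
python3 -m inch '[{"gripper":0,"x":0,"y":0,"z":0.1,"turn":0},{"gripper":0,"x":0,"y":0,"z":0,"turn":0}]'|grep -E "tcp|ft"
```

```text
tcp_pos: [603.4, -239.4, 28.3]
ft_force: [-0.8, 1.0, 0.4]
tcp_pos: [603.4, -239.5, 28.1]
ft_force: [-1.4, 1.4, 9.4]
```

```bash
python3 -m inch '[{"gripper":0.3,"x":0,"y":0,"z":-0.1,"turn":0},{"gripper":0.3,"x":0,"y":0,"z":0,"turn":0},{"gripper":0.3,"x":0,"y":0,"z":0,"turn":0},{"gripper":0.3,"x":0,"y":0,"z":-1,"turn":0},{"gripper":0.3,"x":0,"y":0,"z":-3,"turn":0},{"gripper":0.3,"x":0,"y":0,"z":-5,"turn":0},{"gripper":0.6,"x":0,"y":0,"z":-5,"turn":0},{"gripper":0.6,"x":0,"y":0,"z":0,"turn":0}]'|grep -E "clock|tcp|gap"
python3 -c "
from h import *
plan((540,-50,180),(440,100,165),yaw=100)"
```

```text
clock: 37.48
tcp_pos: [605.4, -240.8, 172.6]
finger_gap: 51.1
t 37.48 at [ 605.4 -240.8  172.6] gap 51.1 grip 0.0 F [ 0.6 -0.2 -0.7]
yaw 0.4 tilt [0.0008 0.0023] q7 -0.53
(540, -50, 180) d cm [ -6.41 -19.12  -0.79]
(440, 100, 165) d cm [ -9.9  -15.07   1.46]
turn -99.6
```

```bash
python3 -m inch '[{"gripper":0.75,"x":-1.6,"y":-4.8,"z":-0.2,"turn":0},{"gripper":0.75,"x":-1.6,"y":-4.8,"z":-0.2,"turn":0},{"gripper":0.75,"x":-1.6,"y":-4.8,"z":-0.2,"turn":0},{"gripper":0.75,"x":-1.6,"y":-4.8,"z":-0.2,"turn":0},{"gripper":0.75,"x":-3.3,"y":-5,"z":0.5,"turn":0},{"gripper":0.75,"x":-3.3,"y":-5,"z":0.5,"turn":0},{"gripper":0.75,"x":-3.3,"y":-5,"z":0.5,"turn":0},{"gripper":0.75,"x":0,"y":0,"z":0,"turn":-10}]' | head -2
python3 -m inch '[{"gripper":0.75,"x":0,"y":0,"z":0,"turn":-10},{"gripper":0.75,"x":0,"y":0,"z":0,"turn":-10},{"gripper":0.75,"x":0,"y":0,"z":0,"turn":-10},{"gripper":0.75,"x":0,"y":0,"z":0,"turn":-10},{"gripper":0.75,"x":0,"y":0,"z":0,"turn":-10},{"gripper":0.75,"x":0,"y":0,"z":0,"turn":-10},{"gripper":0.75,"x":0,"y":0,"z":0,"turn":-10},{"gripper":0.75,"x":0,"y":0,"z":0,"turn":-10}]' | head -2
python3 -m inch '[{"gripper":0.75,"x":0,"y":0,"z":0,"turn":-10},{"gripper":0.75,"x":0,"y":0,"z":0,"turn":0}]' | head -2
python3 -c "
from h import *
plan((440,100,165),yaw=100);wshot('w10')"
```

```text
clock: 38.48
tcp_pos: [434.8, 106.0, 160.8]
clock: 39.48
tcp_pos: [438.3, 101.4, 161.9]
clock: 39.72
tcp_pos: [438.4, 101.2, 162.0]
t 39.73 at [438.4 101.2 162. ] gap 63.9 grip 0.0 F [ 0.3 -0.7  0.2]
yaw 100.3 tilt [ 0.0013 -0.0053] q7 0.3
(440, 100, 165) d cm [-0.15  0.13 -0.3 ]
turn 0.3
```

View pics/w10.png

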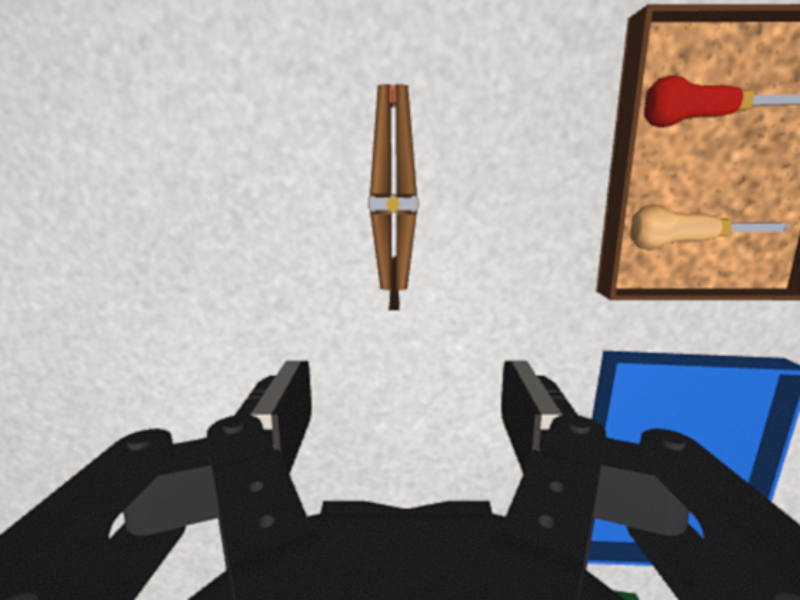

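Both gravers lie flat inside the cork tray. The clamp's band is at (393,203), its free end at (393,85) and its wedge tip at (394,309).

```bash
python3 -c "
from h import *
p,y=two('w10',(394,309),11,-66,(393,85),15,64,0)
q=W('w10',393,203,22);print(q)
plan((*((p+q[:2])/2).round(1),26),yaw=y)"
```

```text
len 132.3 of 130 p [421.  149.1] yaw 100.1
[420.84711955 149.99499186  22.        ]
t 39.77 at [438.5 101.2 162. ] gap 64.1 grip 0.0 F [-1.1 -0.5  0.1]
yaw 100.2 tilt [ 0.0012 -0.0053] q7 0.3
(np.float64(420.9), np.float64(149.5), 26) d cm [ 5.05 -0.81 13.61]
turn 0.1
```

```bash
python3 -m inch '[{"gripper":0.75,"x":5,"y":-0.8,"z":2,"turn":0},{"gripper":0.75,"x":0,"y":0,"z":4,"turn":0},{"gripper":0.75,"x":0,"y":0,"z":4,"turn":0},{"gripper":0.75,"x":0,"y":0,"z":2.5,"turn":0},{"gripper":0.75,"x":0,"y":0,"z":1,"turn":0},{"gripper":0.75,"x":0,"y":0,"z":0,"turn":0}]' 50|grep -E "tcp|ft"
python3 -m inch '[{"gripper":0,"x":0,"y":0,"z":0,"turn":0},{"gripper":0,"x":0,"y":0,"z":0,"turn":0},{"gripper":0,"x":0,"y":0,"z":0,"turn":0},{"gripper":0,"x":0,"y":0,"z":0,"turn":0},{"gripper":0,"x":0,"y":0,"z":0,"turn":0},{"gripper":0,"x":0,"y":0,"z":0,"turn":0}]' 50 | grep -vE "eef"
python3 -m inch '[{"gripper":0,"x":0,"y":0,"z":-1,"turn":0},{"gripper":0,"x":0,"y":0,"z":-3,"turn":0},{"gripper":0,"x":0,"y":0,"z":-4,"turn":0},{"gripper":0,"x":0,"y":0,"z":-4,"turn":0},{"gripper":0,"x":0,"y":0,"z":0,"turn":0}]' | grep -v eef
python3 -c "
from h import *
plan((651,7,145),yaw=97.2)"
```

```text
tcp_pos: [420.7, 148.9, 28.1]
ft_force: [-0.4, 0.0, 1.0]
clock: 41.28
tcp_pos: [421.2, 149.5, 29.7]
ft_force: [-0.2, 0.8, 5.8]
finger_gap: 25.7
grasp_force: 48.9
clock: 41.9
tcp_pos: [422.5, 149.8, 151.3]
ft_force: [0.3, -0.0, -1.3]
finger_gap: 25.6
grasp_force: 49.6
t 41.9 at [422.5 149.8 151.3] gap 25.6 grip 49.6 F [ 0.3 -0.  -1.3]
yaw 100.4 tilt [ 0.0021 -0.0019] q7 0.47
(651, 7, 145) d cm [-18.17  19.9    0.56]
turn 3.2
```

```bash
python3 -m inch '[{"gripper":0,"x":-3,"y":3.3,"z":0,"turn":0},{"gripper":0,"x":-3,"y":3.3,"z":0,"turn":0},{"gripper":0,"x":-3,"y":3.3,"z":0,"turn":0},{"gripper":0,"x":-3,"y":3.3,"z":0,"turn":0},{"gripper":0,"x":-3,"y":3.3,"z":0,"turn":0},{"gripper":0,"x":-3,"y":3.3,"z":0,"turn":0},{"gripper":0,"x":0,"y":0,"z":0,"turn":3},{"gripper":0,"x":0,"y":0,"z":0,"turn":0}]' | head -2
python3 -c "
from h import *
plan((651,7,36),yaw=97.2);wshot('w11')"
```

```text
clock: 42.9
tcp_pos: [648.3, 7.5, 146.4]
t 42.9 at [648.3   7.5 146.4] gap 25.8 grip 49.6 F [-0.4 -0.  -0.8]
yaw 97.3 tilt [ 0.001  -0.0079] q7 0.62
(651, 7, 36) d cm [-0.09  0.35 11.03]
turn 0.1
```

View pics/w11.png

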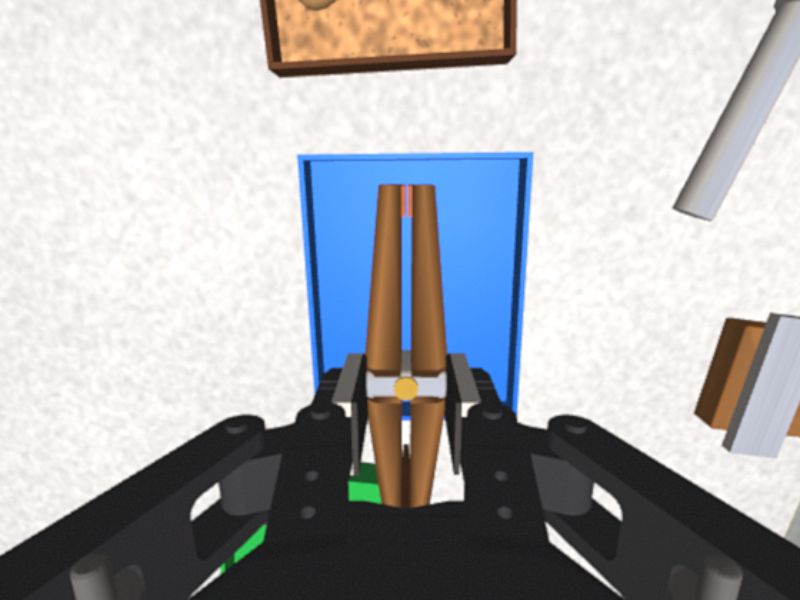

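The far rim corners of the blue tray are at (298,155) and (533,154), and the near rim is at about (408,418). The clamp is held straight along it.

```bash
python3 -c "
from h import *
a=W('w11',298,155,22)[:2];b=W('w11',533,154,22)[:2];n=W('w11',408,418,22)[:2]
d=b-a;L=np.hypot(*d);u=d/L;ey=np.array([-u[1],u[0]]);print(L,'yaw',np.degrees(np.arctan2(u[1],u[0])),'len',(a-n)@ey)
m=(a+b)/2;c=m-ey*80;print(c, 'by mid', m-ey*((a-n)@ey)/2)
o=arm.get_obs();R=np.array(o['eef_rot']);print('clamp end in tool',R.T@(W('w11',406,185,146.4-29.7+15)-o['tcp_pos']))
plan((*c,36),yaw=90+np.degrees(np.arctan2(u[1],u[0])))"
```

```text
125.36924868158064 yaw 7.551695816967161 len 157.9044471546548
[652.68424082   5.42162659] by mid [652.54654133   6.46031533]
clamp end in tool [63.87300504 -0.15969152 14.96604612]
t 42.95 at [648.1   8.  146.6] gap 25.8 grip 49.6 F [0.6 0.  0.3]
yaw 97.4 tilt [ 0.0013 -0.0078] q7 0.62
(np.float64(652.6842408225352), np.float64(5.421626594174455), 36) d cm [-0.32  0.5  11.05]
turn -0.1
```

```bash
python3 -m inch '[{"gripper":0,"x":-0.2,"y":0.4,"z":3,"turn":0},{"gripper":0,"x":0,"y":0,"z":4,"turn":0},{"gripper":0,"x":0,"y":0,"z":2.5,"turn":0},{"gripper":0,"x":0,"y":0,"z":1,"turn":0},{"gripper":0,"x":0,"y":0,"z":0.5,"turn":0},{"gripper":0,"x":0,"y":0,"z":0,"turn":0}]'|grep -E "tcp|ft"
python3 -m inch '[{"gripper":0,"x":0,"y":0,"z":0.1,"turn":0},{"gripper":0,"x":0,"y":0,"z":0.1,"turn":0},{"gripper":0,"x":0,"y":0,"z":0,"turn":0}]'|grep -E "tcp|ft"
```

```text
tcp_pos: [652.7, 6.6, 38.0]
ft_force: [0.5, 0.3, 0.4]
tcp_pos: [652.6, 6.6, 35.7]
ft_force: [0.7, 0.1, 0.3]
```

```bash
python3 -m inch '[{"gripper":0,"x":0,"y":0,"z":0.2,"turn":0},{"gripper":0,"x":0,"y":0,"z":0,"turn":0}]'|grep -E "tcp|ft"
python3 -m inch '[{"gripper":0,"x":0,"y":0,"z":0.1,"turn":0},{"gripper":0,"x":0,"y":0,"z":0,"turn":0}]'|grep -E "tcp|ft"
```

```text
tcp_pos: [652.4, 6.6, 33.3]
ft_force: [0.2, 0.3, -0.9]
tcp_pos: [652.5, 6.5, 32.9]
ft_force: [-0.9, 0.3, 4.6]
```

```bash
python3 -m inch '[{"gripper":0.55,"x":0,"y":0,"z":0,"turn":0},{"gripper":0.55,"x":0,"y":0,"z":0,"turn":0},{"gripper":0.55,"x":0,"y":0,"z":0,"turn":0},{"gripper":0.55,"x":0,"y":0,"z":-1,"turn":0},{"gripper":0.55,"x":0,"y":0,"z":-3,"turn":0},{"gripper":0.55,"x":0,"y":0,"z":-5,"turn":0},{"gripper":0.55,"x":0,"y":0,"z":-6,"turn":0},{"gripper":0.55,"x":0,"y":0,"z":-6,"turn":0}]'|grep -E "clock|tcp|gap"
python3 -m inch '[{"gripper":0.55,"x":0,"y":-5,"z":0,"turn":0},{"gripper":0.55,"x":0,"y":-5,"z":0,"turn":0},{"gripper":0.55,"x":0,"y":-5,"z":0,"turn":0},{"gripper":0.55,"x":0,"y":-4,"z":0,"turn":0},{"gripper":0.55,"x":0,"y":0,"z":0,"turn":0},{"gripper":0.55,"x":0,"y":0,"z":0,"turn":0}]'|grep -E "clock|tcp|gap"
python3 -c "
from h import *
im=arm.get_image('top')[130:270,110:450,::-1]
cv2.imwrite('pics/t2.png',cv2.convertScaleAbs(cv2.resize(im,(800,329),interpolation=cv2.INTER_CUBIC),alpha=2))"
```

```text
clock: 45.58
tcp_pos: [653.4, 6.3, 244.9]
finger_gap: 46.8
clock: 46.32
tcp_pos: [466.2, -17.8, 244.3]
finger_gap: 46.9
```

View pics/t2.png

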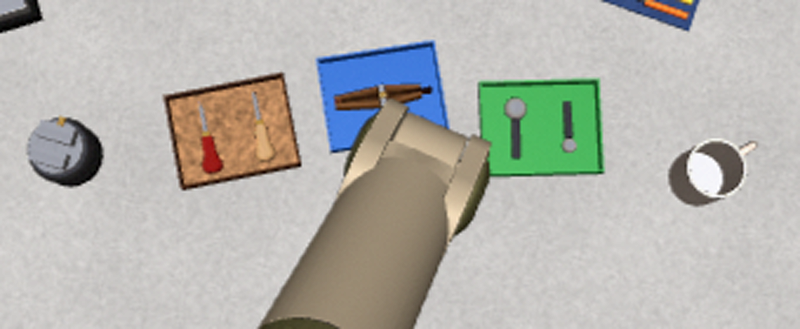

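All five tools lie flat and clear of the walls in their trays: gravers at (208,140) and (262,130), clamp (383,97), punches (516,125) and (568,125). The mug and vise haven't moved.

```bash
python3 -c "
from cell import arm
print(arm.job_done())"
```

```text
the job is handed in; nothing more can be done
None
```

The job is handed in at about 46 s: both gravers are in the cork tray, both punches in the green and the ring clamp in the blue, all lying flat, with the mug and ball vise untouched.

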